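# Put three inked hand stamps back on their own ink pads

### The arm

A 7-joint arm with a two-finger parallel gripper is mounted at the origin on the work surface. World frame = base frame: x ahead of the robot, y to its left, z up, the work surface at z = 0. Lengths are in m, angles in degrees, forces in N, time in s.
With the tool pointing down it reaches from about 0.425 to 0.875 m from the base axis. Payload 4.7 kg.
Tool frame: the origin (TCP) lies between the finger pads; the fingertips stand 8 mm ahead of it and the grasp point (between the pads) lies 11 mm behind it (env.tip_extent is the distance from the TCP to the fingertips, in m); z points along the fingers, y is the line along which they close (so a half turn about z gives the same grasp; the last joint's range is limited). The gripper opens to 87 mm and grips with 3 to 60 N. Pads are 19 mm wide; open, the fingers measure 117 mm over their backs; the gripper's body (75 mm by 190 mm) begins 51 mm behind the grasp point.
Start: joints at [-71.27, 18.392, -4.016, 83.108, 1.295, 78.541, -3.26], TCP at [0.2, 0.618, 0.231] pointing down, gripper open.
Joint ranges: [-163.93, 163.93], [-17.29, 119.83], [-79.2, 71.16], [3.27, 140.29], [-89.18, 269.18], [5.43, 117.66], [-154.24, 154.24]. Speed limits (degrees/s): [147.25, 147.25, 180, 180, 180, 180, 180].

### API

Orientations are given as [roll, pitch, yaw] about the fixed x, y, z axes, in that order (R = Rz(yaw) Ry(pitch) Rx(roll)).
In Python, from cell import sensors, vision, workorder, env gives the robot as it stands.
- The arm moves only by the tool drive_tool, never from a script. Its argument "moves" is a list of rows, each an object of numbers: "x", "y", "z": the shift along the tool's x, y, z in mm; "rx", "ry", "rz": the turn, a rotation vector about the tool's x, y, z in rad; "fingers": the closure, from -1 (fully open) to 1 (shut). In form: [{"x": .., "y": .., "z": .., "rx": .., "ry": .., "rz": .., "fingers": ..}, ...]. A call has 1 to 20 rows; each row is the pose to reach, as a shift and turn from the pose commanded when the call began, along the tool's axes at that moment; what a row does not reach only later rows make up. A row lasts 1/8 s, in which the tool goes at most 62.5 mm and 10.7 degrees, less where a joint would pass 70% of its speed; a pose out of reach is approached as far as the arm can. A call with a gripper value outside its range is refused whole. The fingers move at their own pace and stop on an object; "force" is the grip in N (left out, the last holds). Time passes only in rows, so rows that repeat a pose let the fingers close. It gives the time, the measured TCP pose, the force, the opening and the grip force at its end, in the units of the state.
- sensors.get_obs(): the state, without advancing time (a new reading comes with each control period).
- vision.read_camera(name): name is "scene" or "top"; returns a dict with "image" (400x640x3 uint8, red, green, blue), "fx", "fy", "cx", "cy" (pixels), "R" (3x3) and "t" (3): a world point X has camera coordinates R X + t. Camera axes: x right, y down, z forward; pixel columns grow to the right and rows downward; lengths in m; the calibration is good to about 2 mm. A picture is of the moment at which its call begins. There is no depth.
- workorder.sign_off(): hands the job in; it is judged then, once.
The state is a dict: "time_s": time; "qpos": joint angles; "joint_velocities": joint speeds; "effort": joint torques, N m; "tool_pos": TCP position; "tool_rot": TCP orientation; "force": force on the tool from outside, world axes, zero at the start; "wrist_torque": the same for the moment, N m; "grip_width": finger opening in m; "grasp_force": force on a finger pad.
Only numpy, scipy, OpenCV 4.12 (cv2) and the standard library are available. Lean on these libraries where they do the work, as an engineer would, in place of code of your own. Each camera call takes 0.05 s, during which the arm holds its last target. There are 200 camera calls.

### The job

At the craft table the three inked hand stamps are standing on each other's ink pads: put each one back, upright and centred, on the pad of its own shape, the square and the oblong one lined up with their pads. Each pad has room for one stamp only, so park one on the empty blue tile meanwhile, and never stand or lay an inked stamp on the bare table. Set the stamps down without dropping them or tipping them over, let go of them, and leave the glue stick, the tape roll and the pencil pot where they are.

Things in the scene. Friction and masses are not known exactly. Their poses are not given: they have to be found in the camera images.
- stamp_round: Wooden hand stamp with a round plate 52 mm across. On its centre a turned wooden knob, 31 mm across from 34 to 66 mm above the underside, narrowing to 25 mm at the plate; total height 75 mm. Plate 22 mm thick (4 mm rubber under light wood). Loose, about 90 g. Origin: centre of the underside; z up.
- stamp_square: Wooden hand stamp with a square plate 48 x 48 mm. On its centre a turned wooden knob, 31 mm across from 34 to 66 mm above the underside, narrowing to 25 mm at the plate; total height 75 mm. Plate 22 mm thick (4 mm rubber under light wood). Loose, about 90 g. Origin: centre of the underside; z up, x and y along the plate's sides.
- stamp_oblong: Wooden hand stamp with an oblong plate 76 mm (x) x 30 mm (y). On its centre a turned wooden knob, 31 mm across from 34 to 66 mm above the underside, narrowing to 25 mm at the plate; total height 75 mm. Plate 22 mm thick (4 mm rubber under light wood). Loose, about 90 g. Origin: centre of the underside; z up, x and y along the plate's sides.
- pad_round: Round ink pad, case 84 mm across, felt 72 mm across. Plain grey case 10 mm high with black felt standing 4 mm above it: a flat top 14 mm above the table. Fixed. Origin: centre of its underside on the table; z up, its yaw means nothing.
- pad_square: Square ink pad, case 80 x 80 mm, felt 68 x 68 mm. Plain grey case 10 mm high with black felt standing 4 mm above it: a flat top 14 mm above the table. Fixed. Origin: centre of its underside on the table; z up, x and y along its sides.
- pad_oblong: Oblong ink pad, case 108 mm (x) x 62 mm (y), felt 96 x 50 mm. Plain grey case 10 mm high with black felt standing 4 mm above it: a flat top 14 mm above the table. Fixed. Origin: centre of its underside on the table; z up, x along its length.
- tile: Flat square glazed blue tile, 90 x 90 mm, 10 mm thick, without case or felt and empty at the start: the parking place. Fixed. Origin: centre of its underside on the table; z up, x and y along its sides.
- glue: Glue stick standing upright, 29 mm across, 95 mm high, white with a yellow cap; loose, 45 g; leave it alone. Origin: centre of its underside.
- tape: Roll of clear tape lying flat, 76 mm across, 18 mm high; loose, 50 g; leave it alone. Origin: centre of its underside.
- pot: Round grey pencil pot, 72 mm across, 90 mm high, with pencils reaching to 161 mm above the table; loose, 300 g; leave it alone. Origin: centre of its underside.
Things that resemble listed ones, but are neither listed nor needed, are in the scene too. Leave any purple look-alike of the pad_oblong alone.

How it is judged (in metres and radians):
On the way:
1. one of the stamps has stood on the tile, let go (((horizontal distance between stamp_round and tile below 0.035 m and z of stamp_round in the frame of tile below 0.014 m and angle between stamp_round's own z axis and vertical below 0.1 rad and contact force between stamp_round and the fingers below 0.1 N) or (horizontal distance between stamp_square and tile below 0.035 m and z of stamp_square in the frame of tile below 0.014 m and angle between stamp_square's own z axis and vertical below 0.1 rad and contact force between stamp_square and the fingers below 0.1 N) or (horizontal distance between stamp_oblong and tile below 0.035 m and z of stamp_oblong in the frame of tile below 0.014 m and angle between stamp_oblong's own z axis and vertical below 0.1 rad and contact force between stamp_oblong and the fingers below 0.1 N))), for 0.2 s.
At the end, for the whole second after the job is handed in: Each stamp stands upright (within 0.1 rad), at rest and let go on the felt of the pad of its own shape, its centre within 12 mm of the pad's centre; the oblong stamp's length within 0.25 rad of its pad's length, the square stamp's sides within 0.25 rad of its pad's sides (horizontal distance between stamp_round and pad_round below 0.012 m and z of stamp_round in the frame of pad_round between 0.011 and 0.018 m and angle between each of stamp_round, stamp_square, stamp_oblong's own z axis and vertical below 0.1 rad and linear speed of each of stamp_round, stamp_square, stamp_oblong below 0.02 m/s and contact force between each of stamp_round, stamp_square, stamp_oblong and the fingers below 0.1 N and horizontal distance between stamp_square and pad_square below 0.012 m and z of stamp_square in the frame of pad_square between 0.011 and 0.018 m and (angle between the x axis of stamp_square and the x axis of pad_square, either way round below 0.25 rad or angle between the x axis of stamp_square and the y axis of pad_square, either way round below 0.25 rad) and horizontal distance between stamp_oblong and pad_oblong below 0.012 m and z of stamp_oblong in the frame of pad_oblong between 0.011 and 0.018 m and angle between the x axis of stamp_oblong and the x axis of pad_oblong, either way round below 0.25 rad); the robot touches nothing.
It fails at once if a stamp touches the bare table (its underside lower than 7 mm) (height (world z) of any of stamp_round, stamp_square, stamp_oblong below 0.007 m).
It fails at once if a stamp is tipped over (more than 0.6 rad) (angle between any of stamp_round, stamp_square, stamp_oblong's own z axis and vertical above 0.6 rad).
It fails at once if a stamp is dropped (falls free faster than 0.7 m/s, about 25 mm of drop) ((linear speed of stamp_round above 0.7 m/s and contact force between stamp_round and the fingers below 0.05 N) or (linear speed of stamp_square above 0.7 m/s and contact force between stamp_square and the fingers below 0.05 N) or (linear speed of stamp_oblong above 0.7 m/s and contact force between stamp_oblong and the fingers below 0.05 N)).
It fails at once if the glue stick, tape roll or pencil pot is shifted more than 20 mm or tipped (distance of any of glue, tape, pot from where it was at the start of the episode above 0.02 m or angle between any of glue, tape, pot's own z axis and vertical above 0.3 rad).
It also fails if it takes over 93 s, if anything falls off the work surface, if the arm or the gripper's body presses on something with over 40 N, if the wrist force passes 120 N, or if a joint passes its speed limit or range.

## Working session

There is one attempt and no reset: what is moved stays moved. The work goes in short steps, Python scripts to look and compute and a tool call to move; the robot and the scene stay as the last step left them, time stands still between calls to the robot, and variables do not carry over. Pictures are saved under pics/ and viewed, at most 14 in all, crops included, and the job is handed in when it is done.

Besides the shell and the picture viewer there is one more tool, called after "Call:" as name(argument=value, ...) on one line, values as JSON. drive_tool: Moves the arm, as the interface text tells. Its arguments: {"type":"object","properties":{"moves":{"type":"array"},"force":{"type":"number"}},"required":["moves"]}

```bash
mkdir -p pics; ls; python3 - <<'E'
from cell import sensors, vision, workorder, env
import cv2
for n in("scene","top"):
    d=vision.read_camera(n); cv2.imwrite(f"pics/{n}0.png",d["image"][:,:,::-1]); print(n,d["fx"],d["cx"],d["cy"],d["R"],d["t"])
o=sensors.get_obs(); print(o)
E
```

```text
pics
scene 424.66649547174364 317.8640890760545 196.42778118202364 [[ 0.76876192  0.63942525  0.01185144]
 [ 0.51072676 -0.60266716 -0.613148  ]
 [-0.38491983  0.47741768 -0.78987915]] [-0.45574999 -0.24232038  1.19176558]
top 520.6938315651587 321.10741163467833 203.3526398758335 [[ 0.07124781 -0.99744252 -0.00567209]
 [-0.9770138  -0.06864088 -0.20182287]
 [ 0.20091737  0.01992115 -0.97940561]] [-0.01216403  0.54482612  1.05333027]
{'time_s': 0.1, 'qpos': array([-71.26974506,  18.43305808,  -4.01570497,  83.16627174,
         1.29546071,  78.54226958,  -3.2620917 ]), 'joint_velocities': array([ 0.01076539, -0.09386171,  0.03055294, -0.31448527, -0.00313414,
       -0.02131393, -0.06500918]), 'effort': array([ 1.26515415e-04, -4.92570305e+01, -4.05774051e-01, -3.13397133e+01,
       -6.42752764e-02,  3.95517773e-02,  6.82305608e-05]), 'tool_pos': array([0.19992423, 0.61798942, 0.22960517]), 'tool_rot': array([-1.79903659e+02,  5.88009030e-03,  1.62077473e+02]), 'force': array([-0.12512497, -0.30110037, -0.21572949]), 'wrist_torque': array([ 0.00114152, -0.0139439 , -0.01351205]), 'grasp_force': 0.0, 'grip_width': 0.0871054500507529}
```

View pics/top0.png

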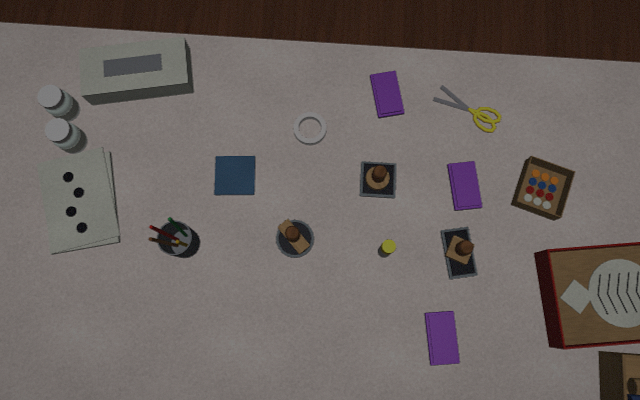

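View pics/scene0.png

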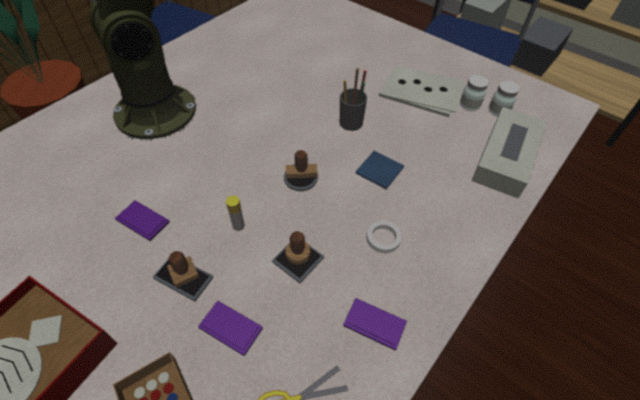

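Top view: tile at (235,175), oblong stamp on round pad (295,238), round stamp on square pad (378,180), square stamp on oblong pad (460,252), pot (178,238), glue (388,246), tape (310,128). The scene view agrees with this.

```bash
cat > h.py <<'E'
import numpy as np, cv2
def ray(d,uv,z):
    uv=np.asarray(uv,float).reshape(-1,2)
    c=np.c_[(uv[:,0]-d["cx"])/d["fx"],(uv[:,1]-d["cy"])/d["fy"],np.ones(len(uv))]
    R=np.array(d["R"]);C=-R.T@d["t"];w=c@R
    return (C+w*((z-C[2])/w[:,2])[:,None])[:,:2]
def proj(d,X):
    c=np.asarray(d["R"])@np.asarray(X,float)+d["t"]; return np.array([d["fx"]*c[0]/c[2]+d["cx"],d["fy"]*c[1]/c[2]+d["cy"]])
E
python3 - <<'E'
from cell import vision
from h import *
out=[]
for n,cs in(("top",[(295,238),(378,180),(460,252),(235,175)]),("scene",[(300,172),(298,255),(183,272),(380,168)])):
    d=vision.read_camera(n); im=d["image"][:,:,::-1]
    out.append(np.hstack([cv2.resize(cv2.convertScaleAbs(im[y-33:y+33,x-33:x+33],alpha=1.8),(198,198),interpolation=cv2.INTER_NEAREST) for x,y in cs]))
    hsv=cv2.cvtColor(im,cv2.COLOR_BGR2HSV)
    for x,y in cs: print(n,[tuple(hsv[y+b,x+a]) for a,b in((-33,0),(-14,12),(0,0),(0,18))])
cv2.imwrite("pics/crop0.png",np.vstack(out))
E
```

```text
top [(np.uint8(7), np.uint8(19), np.uint8(124)), (np.uint8(100), np.uint8(30), np.uint8(77)), (np.uint8(10), np.uint8(133), np.uint8(44)), (np.uint8(100), np.uint8(30), np.uint8(76))]
top [(np.uint8(8), np.uint8(21), np.uint8(132)), (np.uint8(120), np.uint8(24), np.uint8(32)), (np.uint8(14), np.uint8(128), np.uint8(30)), (np.uint8(13), np.uint8(23), np.uint8(131))]
top [(np.uint8(6), np.uint8(20), np.uint8(126)), (np.uint8(165), np.uint8(7), np.uint8(70)), (np.uint8(14), np.uint8(138), np.uint8(37)), (np.uint8(120), np.uint8(39), np.uint8(33))]
top [(np.uint8(9), np.uint8(21), np.uint8(124)), (np.uint8(103), np.uint8(121), np.uint8(74)), (np.uint8(104), np.uint8(117), np.uint8(76)), (np.uint8(106), np.uint8(116), np.uint8(77))]
scene [(np.uint8(8), np.uint8(25), np.uint8(153)), (np.uint8(10), np.uint8(17), np.uint8(90)), (np.uint8(15), np.uint8(121), np.uint8(82)), (np.uint8(170), np.uint8(11), np.uint8(69))]
scene [(np.uint8(14), np.uint8(18), np.uint8(154)), (np.uint8(120), np.uint8(13), np.uint8(76)), (np.uint8(15), np.uint8(124), np.uint8(105)), (np.uint8(23), np.uint8(35), np.uint8(29))]
scene [(np.uint8(12), np.uint8(22), np.uint8(149)), (np.uint8(107), np.uint8(22), np.uint8(80)), (np.uint8(13), np.uint8(115), np.uint8(42)), (np.uint8(105), np.uint8(20), np.uint8(50))]
scene [(np.uint8(8), np.uint8(20), np.uint8(154)), (np.uint8(11), np.uint8(20), np.uint8(142)), (np.uint8(105), np.uint8(117), np.uint8(87)), (np.uint8(10), np.uint8(17), np.uint8(90))]
```

View pics/crop0.png

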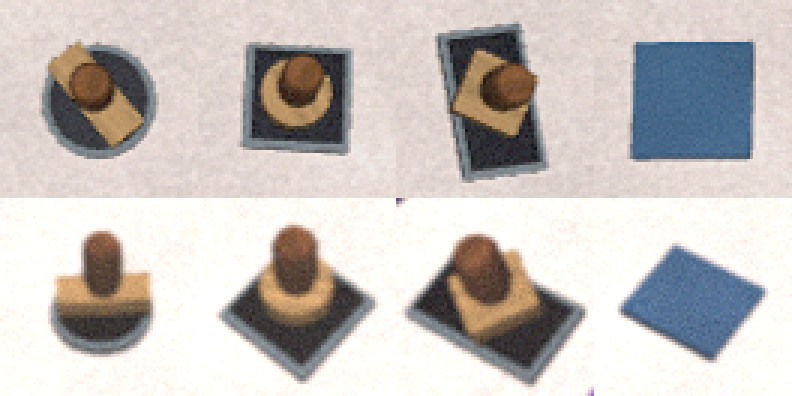

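The crops (top row from the top camera, bottom row from the scene camera) show pads, plates and knobs separating well by colour. Now I measure them.

```bash
cat > m.py <<'E'
from cell import vision
from h import *
def big(m):
    cs,_=cv2.findContours(m.astype(np.uint8),cv2.RETR_EXTERNAL,cv2.CHAIN_APPROX_NONE)
    return max(cs,key=cv2.contourArea).reshape(-1,2)
def rect(P):
    c,s,a=cv2.minAreaRect((P*1000).astype(np.float32))
    if s[0]<s[1]: s=s[::-1]; a-=90      # angle of long side
    return np.round([*c,*s,(a+90)%180-90],1)
def circ(P):
    c,r=cv2.minEnclosingCircle((P*1000).astype(np.float32)); return np.round([*c,2*r],1)
def meas(cam,cs,w=36,kinds="pwk"):
    d=vision.read_camera(cam); hsv=cv2.cvtColor(d["image"],cv2.COLOR_RGB2HSV).astype(int)
    H,S,V=[hsv[...,i] for i in range(3)]
    for nm,(x,y) in cs.items():
        win=np.zeros(H.shape,bool); win[y-w:y+w,x-w:x+w]=1
        bg=np.median(V[win])
        wood=win&(S>70)&(H<25); med=wood&(V>0.62*bg if cam=="top" else V>0.75*bg)
        pad=win&~wood&(V<0.78*bg)
        if "p" in kinds:
            P=ray(d,big(cv2.morphologyEx(pad.astype(np.uint8),cv2.MORPH_CLOSE,np.ones((3,3)))),.010); print(cam,nm,"pad",rect(P),circ(P))
        if wood.sum()>30:
            q=med.astype(np.uint8); ys,xs=np.nonzero(q)
            P=ray(d,np.c_[xs,ys],.036); print("   plate",rect(P),circ(P),len(xs))
            k=cv2.morphologyEx((wood&~med).astype(np.uint8),cv2.MORPH_OPEN,np.ones((3,3)))
            c=big(k).reshape(-1,1,2); (u,v),r=cv2.minEnclosingCircle(c)
            print("   knob px",round(u,1),round(v,1),round(r,1),"at z=.07",np.round(1000*ray(d,[u,v],.07)[0],1))
E
python3 - <<'E'
from m import *
meas("top",dict(R=(295,238),S=(378,180),O=(460,252),tile=(235,175),pot=(178,238)))
meas("scene",dict(R=(300,172),S=(298,255),O=(183,272),tile=(380,168)))
d=vision.read_camera("top");print("glue",ray(d,[388,246],.095),"tape",ray(d,[310,128],.01))
E
```

```text
top R pad [470.8  79.2  83.   80.9 -51.7] [472.2  80.   85.4]
   plate [473.7  81.4  75.5  28.7  43.9] [473.7  81.1  78.5] 277
   knob px 291.9 233.8 8.4 at z=.07 [472.6  81.9]
top S pad [ 6.176e+02 -9.480e+01  8.200e+01  7.960e+01  3.000e-01] [617.9 -94.1 110.4]
   plate [615.  -91.5  48.3  47.4  49.5] [615.7 -92.1  50.8] 210
   knob px 378.9 173.7 8.8 at z=.07 [614.1 -91.8]
top O pad [ 466.1 -278.7  109.1   66.    11.7] [ 465.8 -278.2  121.8]
   plate [ 469.2 -274.7   47.6   47.4   68.6] [ 469.1 -273.9   63.1] 263
   knob px 463.7 247.9 9.2 at z=.07 [ 468.4 -273.8]
top tile pad [604.3 225.7  91.3  90.5 -85.7] [605.2 225.6 125.3]
top pot pad [453.4 341.5 113.1  75.9  57.9] [453.9 341.5 114.6]
   plate [447.7 364.   73.2  29.6  65.6] [457.7 359.4  73.2] 22
   knob px 157.5 240.5 7.9 at z=.07 [439.1 359. ]
scene R pad [486.9  59.8  81.6  58.3  38. ] [478.9  70.4  85.7]
   plate [475.8  77.3  72.6  23.7  43.9] [475.6  77.4  74.1] 129
   knob px 300.7 167.5 16.7 at z=.07 [494.2  55.7]
scene S pad [ 623.1 -102.1   82.2   80.4  -89.4] [ 624.  -104.   108.1]
   plate [620.2 -98.9  44.3  34.3  43.9] [618.1 -96.8  48. ] 104
   knob px 297.3 243.1 11.4 at z=.07 [ 622.2 -100.8]
scene O pad [ 470.9 -285.6  111.6   64.    12.9] [ 470.9 -287.9  123.9]
   plate [ 472.7 -279.4   45.8   42.1   73.3] [ 473.1 -279.    57.8] 82
   knob px 181.1 268.3 18.2 at z=.07 [ 489.7 -286.1]
scene tile pad [609.7 217.8  96.2  92.6 -85.7] [609.6 215.9 127.2]
glue [[ 0.45809142 -0.11525498]] tape [[0.72740855 0.0651782 ]]
```

```bash
cat >> h.py <<'E'
def go(x,y,z,yaw=None):
    "tool-frame shift (mm) and rz (rad) from the present pose to world x,y,z (mm), tool yaw (deg)"
    from cell import sensors
    from scipy.spatial.transform import Rotation as Q
    o=sensors.get_obs(); r=Q.from_euler("xyz",o["tool_rot"],degrees=True)
    s=r.inv().apply(np.array([x,y,z])-1000*o["tool_pos"])
    t=(r.inv()*Q.from_euler("xyz",[180,0,yaw if yaw is not None else o["tool_rot"][2]],degrees=True)).as_rotvec()
    print("t",o["time_s"],"shift",s.round(1),"turn",t.round(3),"grip",o["grip_width"],o["grasp_force"])
E
python3 -c "
from h import *
go(473.5,81,150,100)"
```

```text
t 0.35 shift [-425.6 -427.1   80.5] turn [-0.     0.     1.083] grip 0.08732739711274769 0.0
```

Call:
drive_tool(moves=[{"x":-425.6,"y":-427.1,"z":30,"rz":1.083,"fingers":-1},{"x":-425.6,"y":-427.1,"z":30,"rz":1.083,"fingers":-1},{"x":-425.6,"y":-427.1,"z":30,"rz":1.083,"fingers":-1},{"x":-425.6,"y":-427.1,"z":30,"rz":1.083,"fingers":-1},{"x":-425.6,"y":-427.1,"z":30,"rz":1.083,"fingers":-1},{"x":-425.6,"y":-427.1,"z":30,"rz":1.083,"fingers":-1},{"x":-425.6,"y":-427.1,"z":30,"rz":1.083,"fingers":-1},{"x":-425.6,"y":-427.1,"z":30,"rz":1.083,"fingers":-1},{"x":-425.6,"y":-427.1,"z":30,"rz":1.083,"fingers":-1},{"x":-425.6,"y":-427.1,"z":30,"rz":1.083,"fingers":-1},{"x":-425.6,"y":-427.1,"z":30,"rz":1.083,"fingers":-1},{"x":-425.6,"y":-427.1,"z":30,"rz":1.083,"fingers":-1},{"x":-425.6,"y":-427.1,"z":30,"rz":1.083,"fingers":-1},{"x":-425.6,"y":-427.1,"z":30,"rz":1.083,"fingers":-1}])

```text
invalid input at $.moves[0]: expected keys x, y, z, rx, ry, rz, fingers
```

```bash
python3 - <<'E'
from h import *
from cell import vision
go(473.5,81,56,100)
a=[]
for n in("scene","top"):
    d=vision.read_camera(n); im=cv2.convertScaleAbs(d["image"][:,:,::-1],alpha=1.6); c=proj(d,[.4735,.081,.06]).astype(int)
    x,y=max(c[0],65),max(c[1],65); a.append(cv2.resize(im[y-65:y+65,x-65:x+65],(390,390)))
cv2.imwrite("pics/h1.png",np.hstack(a))
E
```

```text
t 0.35 shift [-425.6 -427.1  174.5] turn [-0.     0.     1.083] grip 0.08732739711274769 0.0
```

View pics/h1.png

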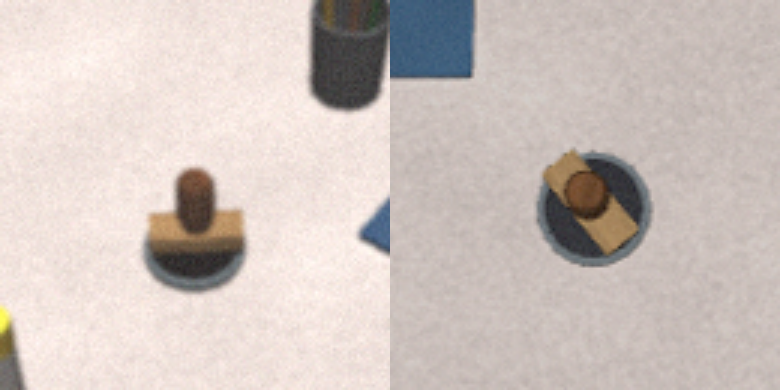

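The move was refused because every key is required, so the picture just shows the untouched stamp. I'll send it again with all keys.

Call:
drive_tool(moves=[{"x":-425,"y":-427,"z":30,"rx":0,"ry":0,"rz":1.083,"fingers":-1},{"x":-425,"y":-427,"z":30,"rx":0,"ry":0,"rz":1.083,"fingers":-1},{"x":-425,"y":-427,"z":30,"rx":0,"ry":0,"rz":1.083,"fingers":-1},{"x":-425,"y":-427,"z":30,"rx":0,"ry":0,"rz":1.083,"fingers":-1},{"x":-425,"y":-427,"z":30,"rx":0,"ry":0,"rz":1.083,"fingers":-1},{"x":-425,"y":-427,"z":30,"rx":0,"ry":0,"rz":1.083,"fingers":-1},{"x":-425,"y":-427,"z":30,"rx":0,"ry":0,"rz":1.083,"fingers":-1},{"x":-425,"y":-427,"z":30,"rx":0,"ry":0,"rz":1.083,"fingers":-1},{"x":-425,"y":-427,"z":30,"rx":0,"ry":0,"rz":1.083,"fingers":-1},{"x":-425,"y":-427,"z":30,"rx":0,"ry":0,"rz":1.083,"fingers":-1},{"x":-425,"y":-427,"z":30,"rx":0,"ry":0,"rz":1.083,"fingers":-1},{"x":-425,"y":-427,"z":30,"rx":0,"ry":0,"rz":1.083,"fingers":-1},{"x":-425,"y":-427,"z":30,"rx":0,"ry":0,"rz":1.083,"fingers":-1},{"x":-425,"y":-427,"z":30,"rx":0,"ry":0,"rz":1.083,"fingers":-1}])

```text
time_s: 2.2
tool_pos: [0.4727, 0.0825, 0.2006]
tool_rot: [180.0, -0.0, 100.2]
force: [1.0, -0.1, -0.1]
grip_width: 0.0869
grasp_force: 0.0
```

```bash
python3 - <<'E'
from h import *
from cell import vision
go(473.5,81,56,100)
a=[]
for n in("scene","top"):
    d=vision.read_camera(n); im=cv2.convertScaleAbs(d["image"][:,:,::-1],alpha=1.6); c=proj(d,[.4735,.081,.1]).astype(int)
    x,y=max(c[0],65),max(c[1],65); a.append(cv2.resize(im[y-65:y+65,x-65:x+65],(390,390)))
cv2.imwrite("pics/h1b.png",np.hstack(a))
E
```

```text
t 2.2 shift [ -1.7   0.5 144.6] turn [ 0.    -0.     0.003] grip 0.08692438905227594 0.0
```

View pics/h1b.png

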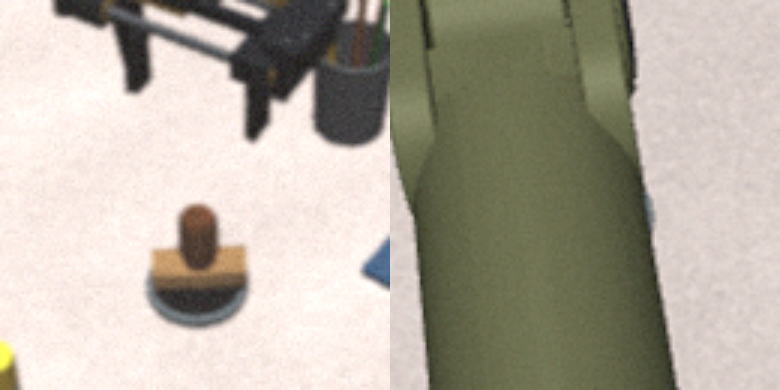

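The scene picture shows the open fingers straddling the oblong stamp's knob, with both tips above it. I'll go down and grip.

Call:
drive_tool(moves=[{"x":-2,"y":0,"z":50,"rx":0,"ry":0,"rz":0,"fingers":-1},{"x":-2,"y":0,"z":95,"rx":0,"ry":0,"rz":0,"fingers":-1},{"x":-2,"y":0,"z":125,"rx":0,"ry":0,"rz":0,"fingers":-1},{"x":-2,"y":0,"z":144,"rx":0,"ry":0,"rz":0,"fingers":-1},{"x":-2,"y":0,"z":144,"rx":0,"ry":0,"rz":0,"fingers":-1},{"x":-2,"y":0,"z":144,"rx":0,"ry":0,"rz":0,"fingers":0},{"x":-2,"y":0,"z":144,"rx":0,"ry":0,"rz":0,"fingers":0.3},{"x":-2,"y":0,"z":144,"rx":0,"ry":0,"rz":0,"fingers":1},{"x":-2,"y":0,"z":144,"rx":0,"ry":0,"rz":0,"fingers":1},{"x":-2,"y":0,"z":144,"rx":0,"ry":0,"rz":0,"fingers":1},{"x":-2,"y":0,"z":144,"rx":0,"ry":0,"rz":0,"fingers":1},{"x":-2,"y":0,"z":144,"rx":0,"ry":0,"rz":0,"fingers":1}], force=20)

```text
time_s: 3.8
tool_pos: [0.4734, 0.0794, 0.0565]
tool_rot: [-180.0, -0.0, 100.0]
force: [-0.6, 0.3, 0.6]
grip_width: 0.0304
grasp_force: 20.0
```

```bash
python3 -c "
from h import *
go(604.5,225.5,52.5,100)"
```

```text
t 3.8 shift [121.  154.6   4. ] turn [-0. -0.  0.] grip 0.030355599451600025 19.994286238143104
```

Call:
drive_tool(moves=[{"x":0,"y":0,"z":-20,"rx":0,"ry":0,"rz":0,"fingers":1},{"x":0,"y":0,"z":-60,"rx":0,"ry":0,"rz":0,"fingers":1},{"x":20,"y":25,"z":-70,"rx":0,"ry":0,"rz":0,"fingers":1},{"x":50,"y":64,"z":-70,"rx":0,"ry":0,"rz":0,"fingers":1},{"x":82,"y":105,"z":-70,"rx":0,"ry":0,"rz":0,"fingers":1},{"x":110,"y":140,"z":-70,"rx":0,"ry":0,"rz":0,"fingers":1},{"x":121,"y":154.5,"z":-60,"rx":0,"ry":0,"rz":0,"fingers":1},{"x":121,"y":154.5,"z":-35,"rx":0,"ry":0,"rz":0,"fingers":1},{"x":121,"y":154.5,"z":-15,"rx":0,"ry":0,"rz":0,"fingers":1},{"x":121,"y":154.5,"z":-4,"rx":0,"ry":0,"rz":0,"fingers":1},{"x":121,"y":154.5,"z":0,"rx":0,"ry":0,"rz":0,"fingers":1},{"x":121,"y":154.5,"z":2,"rx":0,"ry":0,"rz":0,"fingers":1},{"x":121,"y":154.5,"z":3,"rx":0,"ry":0,"rz":0,"fingers":1},{"x":121,"y":154.5,"z":3,"rx":0,"ry":0,"rz":0,"fingers":1}])

```text
time_s: 5.55
tool_pos: [0.6048, 0.2257, 0.0542]
tool_rot: [179.9, -0.0, 100.0]
force: [0.3, 0.2, -1.5]
grip_width: 0.03
grasp_force: 20.0
```

```bash
python3 - <<'E'
from h import *
from cell import vision
go(604.5,225.5,52.5,100)
d=vision.read_camera("scene"); im=cv2.convertScaleAbs(d["image"][:,:,::-1],alpha=1.6); x,y=proj(d,[.6045,.2255,.05]).astype(int)
cv2.imwrite("pics/p1.png",cv2.resize(im[y-60:y+60,x-60:x+60],(480,480)))
E
```

```text
t 5.55 shift [-0.1 -0.3  1.7] turn [ 0.001 -0.     0.   ] grip 0.030048603610413695 19.995890188001795
```

View pics/p1.png

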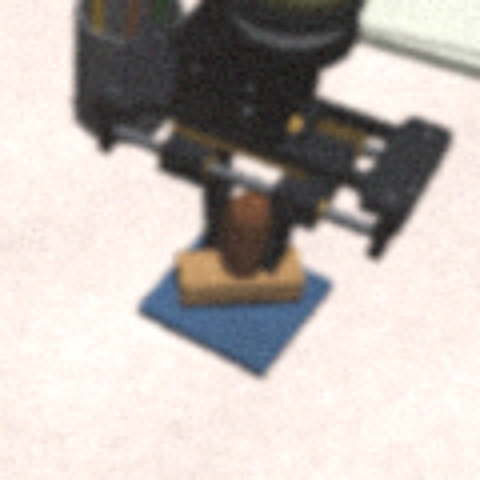

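Upright over the tile, about 1.5 mm above it. I'll lower the rest, release, rise and go to the round stamp.

Call:
drive_tool(moves=[{"x":0,"y":0,"z":1,"rx":0,"ry":0,"rz":0,"fingers":1},{"x":0,"y":0,"z":2,"rx":0,"ry":0,"rz":0,"fingers":1},{"x":0,"y":0,"z":2,"rx":0,"ry":0,"rz":0,"fingers":0.25},{"x":0,"y":0,"z":2,"rx":0,"ry":0,"rz":0,"fingers":-0.2},{"x":0,"y":0,"z":2,"rx":0,"ry":0,"rz":0,"fingers":-1},{"x":0,"y":0,"z":2,"rx":0,"ry":0,"rz":0,"fingers":-1},{"x":0,"y":0,"z":2,"rx":0,"ry":0,"rz":0,"fingers":-1},{"x":0,"y":0,"z":-50,"rx":0,"ry":0,"rz":0,"fingers":-1},{"x":0,"y":0,"z":-110,"rx":0,"ry":0,"rz":0,"fingers":-1},{"x":-315,"y":-45,"z":-110,"rx":0,"ry":0,"rz":0,"fingers":-1},{"x":-315,"y":-45,"z":-110,"rx":0,"ry":0,"rz":0,"fingers":-1},{"x":-315,"y":-45,"z":-110,"rx":0,"ry":0,"rz":0,"fingers":-1},{"x":-315,"y":-45,"z":-110,"rx":0,"ry":0,"rz":0,"fingers":-1},{"x":-315,"y":-45,"z":-110,"rx":0,"ry":0,"rz":0,"fingers":-1},{"x":-315,"y":-45,"z":-110,"rx":0,"ry":0,"rz":0,"fingers":-1},{"x":-315,"y":-45,"z":-110,"rx":0,"ry":0,"rz":0,"fingers":-1},{"x":-315,"y":-45,"z":-110,"rx":0,"ry":0,"rz":0,"fingers":-1}])

```text
time_s: 7.72
tool_pos: [0.6153, -0.0901, 0.1633]
tool_rot: [-180.0, -0.1, 100.2]
force: [1.0, 0.8, -0.7]
grip_width: 0.087
grasp_force: 0.0
```

```bash
python3 - <<'E'
from m import *
go(615.5,-92.5,56,100)
meas("top",dict(tile=(235,175)))
E
```

```text
t 7.725 shift [ -2.6  -0.2 107.3] turn [-0.    -0.001  0.004] grip 0.08697520019631717 0.0
top tile pad [604.3 225.8  91.1  90.5 -85.7] [604.9 225.6 124.9]
   plate [603.8 226.5  75.1  28.8  43.8] [603.5 226.9  77.1] 220
   knob px 230.3 168.6 9.2 at z=.07 [603.3 224.6]
```

Oblong stamp is on the tile at (604,226), yaw 43.8°. Now I'll grip the round one.

Call:
drive_tool(moves=[{"x":-2,"y":0,"z":40,"rx":0,"ry":0,"rz":0,"fingers":-1},{"x":-2,"y":0,"z":75,"rx":0,"ry":0,"rz":0,"fingers":-1},{"x":-2,"y":0,"z":98,"rx":0,"ry":0,"rz":0,"fingers":-1},{"x":-2,"y":0,"z":107,"rx":0,"ry":0,"rz":0,"fingers":-1},{"x":-2,"y":0,"z":107,"rx":0,"ry":0,"rz":0,"fingers":0},{"x":-2,"y":0,"z":107,"rx":0,"ry":0,"rz":0,"fingers":0.3},{"x":-2,"y":0,"z":107,"rx":0,"ry":0,"rz":0,"fingers":1},{"x":-2,"y":0,"z":107,"rx":0,"ry":0,"rz":0,"fingers":1},{"x":-2,"y":0,"z":107,"rx":0,"ry":0,"rz":0,"fingers":1},{"x":-2,"y":0,"z":107,"rx":0,"ry":0,"rz":0,"fingers":1},{"x":-2,"y":0,"z":107,"rx":0,"ry":0,"rz":0,"fingers":1}], force=20)

```text
time_s: 9.15
tool_pos: [0.6153, -0.0945, 0.0566]
tool_rot: [180.0, -0.0, 100.0]
force: [-0.2, 0.6, 0.5]
grip_width: 0.03
grasp_force: 20.0
```

```bash
python3 -c "
from m import *
meas('top',dict(R=(295,238)))
go(472,80,56,100)"
```

```text
top R pad [475.9  61.5 156.8 118.3   3.9] [477.5  38.1 172.3]
t 9.2 shift [ 196.8 -110.8    0.6] turn [ 0. -0.  0.] grip 0.030617741512979007 19.99997517443262
```

Call:
drive_tool(moves=[{"x":0,"y":0,"z":-20,"rx":0,"ry":0,"rz":0,"fingers":1},{"x":0,"y":0,"z":-60,"rx":0,"ry":0,"rz":0,"fingers":1},{"x":25,"y":-14,"z":-80,"rx":0,"ry":0,"rz":0,"fingers":1},{"x":65,"y":-37,"z":-80,"rx":0,"ry":0,"rz":0,"fingers":1},{"x":105,"y":-59,"z":-80,"rx":0,"ry":0,"rz":0,"fingers":1},{"x":145,"y":-82,"z":-80,"rx":0,"ry":0,"rz":0,"fingers":1},{"x":178,"y":-101,"z":-80,"rx":0,"ry":0,"rz":0,"fingers":1},{"x":195.5,"y":-111,"z":-65,"rx":0,"ry":0,"rz":0,"fingers":1},{"x":195.5,"y":-111,"z":-40,"rx":0,"ry":0,"rz":0,"fingers":1},{"x":195.5,"y":-111,"z":-18,"rx":0,"ry":0,"rz":0,"fingers":1},{"x":195.5,"y":-111,"z":-8,"rx":0,"ry":0,"rz":0,"fingers":1},{"x":195.5,"y":-111,"z":-4,"rx":0,"ry":0,"rz":0,"fingers":1},{"x":195.5,"y":-111,"z":-2,"rx":0,"ry":0,"rz":0,"fingers":1},{"x":195.5,"y":-111,"z":-1,"rx":0,"ry":0,"rz":0,"fingers":1}])

```text
time_s: 10.95
tool_pos: [0.4725, 0.0788, 0.0581]
tool_rot: [179.9, -0.0, 100.0]
force: [-0.4, 0.3, -1.0]
grip_width: 0.0302
grasp_force: 20.0
```

```bash
python3 - <<'E'
from h import *
from cell import vision
go(472,78.5,56.5,100)
d=vision.read_camera("scene"); im=cv2.convertScaleAbs(d["image"][:,:,::-1],alpha=1.6); x,y=proj(d,[.472,.08,.05]).astype(int)
cv2.imwrite("pics/p2.png",cv2.resize(im[y-60:y+60,x-60:x+60],(480,480)))
E
```

```text
t 10.95 shift [-0.2 -0.6  1.6] turn [ 0.001 -0.     0.   ] grip 0.03019004883094783 20.00000635511242
```

View pics/p2.png

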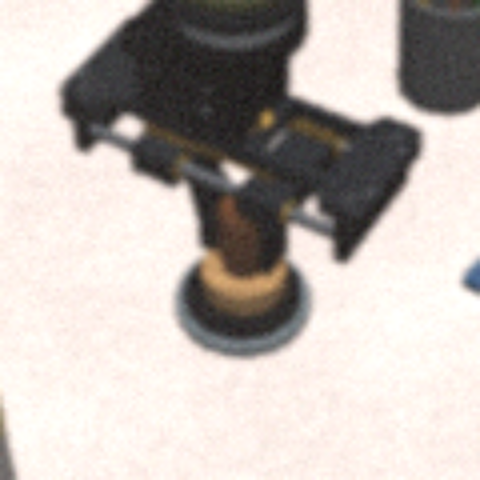

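The round stamp is upright and central over its pad, about 1.5 mm up. I'll release it and go to the square stamp, passing high over the glue.

Call:
drive_tool(moves=[{"x":0,"y":0,"z":1,"rx":0,"ry":0,"rz":0,"fingers":1},{"x":0,"y":0,"z":2,"rx":0,"ry":0,"rz":0,"fingers":1},{"x":0,"y":0,"z":2,"rx":0,"ry":0,"rz":0,"fingers":0.25},{"x":0,"y":0,"z":2,"rx":0,"ry":0,"rz":0,"fingers":-0.2},{"x":0,"y":0,"z":2,"rx":0,"ry":0,"rz":0,"fingers":-1},{"x":0,"y":0,"z":2,"rx":0,"ry":0,"rz":0,"fingers":-1},{"x":0,"y":0,"z":2,"rx":0,"ry":0,"rz":0,"fingers":-1},{"x":0,"y":0,"z":-50,"rx":0,"ry":0,"rz":0,"fingers":-1},{"x":0,"y":0,"z":-110,"rx":0,"ry":0,"rz":0,"fingers":-1},{"x":-347,"y":-65,"z":-110,"rx":0,"ry":0,"rz":0.384,"fingers":-1},{"x":-347,"y":-65,"z":-110,"rx":0,"ry":0,"rz":0.384,"fingers":-1},{"x":-347,"y":-65,"z":-110,"rx":0,"ry":0,"rz":0.384,"fingers":-1},{"x":-347,"y":-65,"z":-110,"rx":0,"ry":0,"rz":0.384,"fingers":-1},{"x":-347,"y":-65,"z":-110,"rx":0,"ry":0,"rz":0.384,"fingers":-1},{"x":-347,"y":-65,"z":-110,"rx":0,"ry":0,"rz":0.384,"fingers":-1},{"x":-347,"y":-65,"z":-110,"rx":0,"ry":0,"rz":0.384,"fingers":-1},{"x":-347,"y":-65,"z":-110,"rx":0,"ry":0,"rz":0.384,"fingers":-1},{"x":-347,"y":-65,"z":-110,"rx":0,"ry":0,"rz":0.384,"fingers":-1}])

```text
time_s: 13.25
tool_pos: [0.4689, -0.2725, 0.1674]
tool_rot: [-180.0, -0.1, 78.2]
force: [-0.0, 0.2, 0.1]
grip_width: 0.0871
grasp_force: 0.0
```

```bash
python3 - <<'E'
from m import *
go(469.2,-274.2,56,78)
meas("top",dict(R=(295,238),S=(378,180)))
E
```

```text
t 13.25 shift [ -1.8   0.6 111.4] turn [-0.    -0.001  0.003] grip 0.08708829012908745 0.0
top R pad [472.6  80.   83.8  81.2   4.3] [472.1  79.5  85. ]
   plate [473.1  80.7  49.3  47.5 -86. ] [472.7  81.1  50.7] 237
   knob px 292.6 234.1 8.2 at z=.07 [472.1  80.4]
top S pad [ 6.176e+02 -9.480e+01  8.200e+01  7.960e+01  3.000e-01] [617.9 -94.1 110.4]
```

Call:
drive_tool(moves=[{"x":-1.5,"y":0,"z":40,"rx":0,"ry":0,"rz":0,"fingers":-1},{"x":-1.5,"y":0,"z":75,"rx":0,"ry":0,"rz":0,"fingers":-1},{"x":-1.5,"y":0,"z":100,"rx":0,"ry":0,"rz":0,"fingers":-1},{"x":-1.5,"y":0,"z":111,"rx":0,"ry":0,"rz":0,"fingers":-1},{"x":-1.5,"y":0,"z":111,"rx":0,"ry":0,"rz":0,"fingers":0},{"x":-1.5,"y":0,"z":111,"rx":0,"ry":0,"rz":0,"fingers":0.3},{"x":-1.5,"y":0,"z":111,"rx":0,"ry":0,"rz":0,"fingers":1},{"x":-1.5,"y":0,"z":111,"rx":0,"ry":0,"rz":0,"fingers":1},{"x":-1.5,"y":0,"z":111,"rx":0,"ry":0,"rz":0,"fingers":1},{"x":-1.5,"y":0,"z":111,"rx":0,"ry":0,"rz":0,"fingers":1},{"x":-1.5,"y":0,"z":111,"rx":0,"ry":0,"rz":0,"fingers":1}], force=20)

```text
time_s: 14.68
tool_pos: [0.4682, -0.2758, 0.0566]
tool_rot: [180.0, -0.0, 78.0]
force: [-0.2, -0.0, 0.1]
grip_width: 0.0303
grasp_force: 20.0
```

```bash
python3 -c "
from h import *
go(617.3,-95.5,56.5,100)"
```

```text
t 14.675 shift [2.073e+02 1.084e+02 1.000e-01] turn [ 0.     0.    -0.384] grip 0.030325972417072578 20.000017066049622
```

Call:
drive_tool(moves=[{"x":0,"y":0,"z":-20,"rx":0,"ry":0,"rz":0,"fingers":1},{"x":0,"y":0,"z":-60,"rx":0,"ry":0,"rz":0,"fingers":1},{"x":25,"y":13,"z":-90,"rx":0,"ry":0,"rz":-0.05,"fingers":1},{"x":65,"y":34,"z":-90,"rx":0,"ry":0,"rz":-0.12,"fingers":1},{"x":107,"y":56,"z":-90,"rx":0,"ry":0,"rz":-0.2,"fingers":1},{"x":150,"y":78,"z":-90,"rx":0,"ry":0,"rz":-0.28,"fingers":1},{"x":188,"y":98,"z":-90,"rx":0,"ry":0,"rz":-0.35,"fingers":1},{"x":207.3,"y":108.4,"z":-70,"rx":0,"ry":0,"rz":-0.384,"fingers":1},{"x":207.3,"y":108.4,"z":-40,"rx":0,"ry":0,"rz":-0.384,"fingers":1},{"x":207.3,"y":108.4,"z":-18,"rx":0,"ry":0,"rz":-0.384,"fingers":1},{"x":207.3,"y":108.4,"z":-8,"rx":0,"ry":0,"rz":-0.384,"fingers":1},{"x":207.3,"y":108.4,"z":-4,"rx":0,"ry":0,"rz":-0.384,"fingers":1},{"x":207.3,"y":108.4,"z":-2,"rx":0,"ry":0,"rz":-0.384,"fingers":1},{"x":207.3,"y":108.4,"z":-1,"rx":0,"ry":0,"rz":-0.384,"fingers":1}])

```text
time_s: 16.42
tool_pos: [0.6177, -0.0955, 0.0583]
tool_rot: [179.9, 0.0, 100.0]
force: [0.2, 0.2, -1.5]
grip_width: 0.0303
grasp_force: 20.0
```

```bash
python3 - <<'E'
from h import *
from cell import vision
go(617.3,-95.5,56.5,100)
d=vision.read_camera("scene"); im=cv2.convertScaleAbs(d["image"][:,:,::-1],alpha=1.6); x,y=proj(d,[.6173,-.095,.05]).astype(int)
cv2.imwrite("pics/p3.png",cv2.resize(im[y-60:y+60,x-60:x+60],(480,480)))
E
```

```text
t 16.425 shift [ 0.1 -0.4  1.8] turn [0.001 0.    0.   ] grip 0.03028891101858855 19.999949600023683
```

View pics/p3.png

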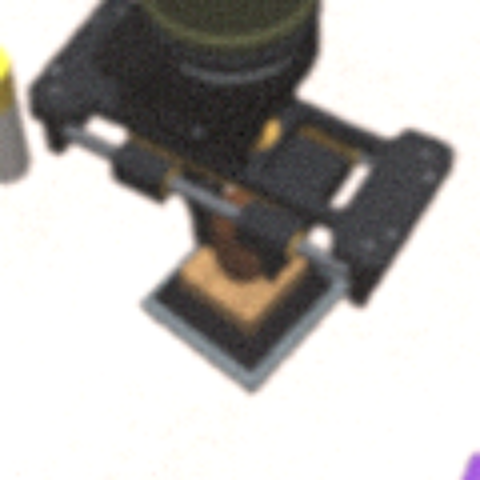

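The square stamp is aligned and central on its pad. I'll release it and go to the parked oblong stamp.

Call:
drive_tool(moves=[{"x":0,"y":0,"z":1,"rx":0,"ry":0,"rz":0,"fingers":1},{"x":0,"y":0,"z":2,"rx":0,"ry":0,"rz":0,"fingers":1},{"x":0,"y":0,"z":2,"rx":0,"ry":0,"rz":0,"fingers":0.25},{"x":0,"y":0,"z":2,"rx":0,"ry":0,"rz":0,"fingers":-0.2},{"x":0,"y":0,"z":2,"rx":0,"ry":0,"rz":0,"fingers":-1},{"x":0,"y":0,"z":2,"rx":0,"ry":0,"rz":0,"fingers":-1},{"x":0,"y":0,"z":2,"rx":0,"ry":0,"rz":0,"fingers":-1},{"x":0,"y":0,"z":-50,"rx":0,"ry":0,"rz":0,"fingers":-1},{"x":0,"y":0,"z":-110,"rx":0,"ry":0,"rz":0,"fingers":-1},{"x":319,"y":42.5,"z":-110,"rx":0,"ry":0,"rz":0,"fingers":-1},{"x":319,"y":42.5,"z":-110,"rx":0,"ry":0,"rz":0,"fingers":-1},{"x":319,"y":42.5,"z":-110,"rx":0,"ry":0,"rz":0,"fingers":-1},{"x":319,"y":42.5,"z":-110,"rx":0,"ry":0,"rz":0,"fingers":-1},{"x":319,"y":42.5,"z":-110,"rx":0,"ry":0,"rz":0,"fingers":-1},{"x":319,"y":42.5,"z":-110,"rx":0,"ry":0,"rz":0,"fingers":-1},{"x":319,"y":42.5,"z":-110,"rx":0,"ry":0,"rz":0,"fingers":-1},{"x":319,"y":42.5,"z":-110,"rx":0,"ry":0,"rz":0,"fingers":-1}])

```text
time_s: 18.6
tool_pos: [0.6041, 0.2233, 0.1677]
tool_rot: [180.0, 0.1, 99.8]
force: [-0.1, 0.5, 0.4]
grip_width: 0.0869
grasp_force: 0.0
```

```bash
python3 - <<'E'
from m import *
go(604.3,226,52,100)
meas("top",dict(S=(378,180),O=(460,252)))
E
```

```text
t 18.6 shift [  2.7   0.7 115.7] turn [ 0.     0.001 -0.003] grip 0.08687636733546192 0.0
top S pad [ 6.176e+02 -9.480e+01  8.200e+01  7.960e+01  3.000e-01] [617.9 -94.1 110.4]
   plate [619.2 -94.3  48.3  45.9   2.6] [617.9 -94.9  62.3] 240
   knob px 380.1 172.7 8.9 at z=.07 [616.6 -94.2]
top O pad [ 466.  -277.9  109.1   63.    11.8] [ 465.8 -278.2  121.8]
```

Call:
drive_tool(moves=[{"x":1,"y":0,"z":40,"rx":0,"ry":0,"rz":0,"fingers":-1},{"x":1,"y":0,"z":75,"rx":0,"ry":0,"rz":0,"fingers":-1},{"x":1,"y":0,"z":102,"rx":0,"ry":0,"rz":0,"fingers":-1},{"x":1,"y":0,"z":115,"rx":0,"ry":0,"rz":0,"fingers":-1},{"x":1,"y":0,"z":115,"rx":0,"ry":0,"rz":0,"fingers":0},{"x":1,"y":0,"z":115,"rx":0,"ry":0,"rz":0,"fingers":0.3},{"x":1,"y":0,"z":115,"rx":0,"ry":0,"rz":0,"fingers":1},{"x":1,"y":0,"z":115,"rx":0,"ry":0,"rz":0,"fingers":1},{"x":1,"y":0,"z":115,"rx":0,"ry":0,"rz":0,"fingers":1},{"x":1,"y":0,"z":115,"rx":0,"ry":0,"rz":0,"fingers":1},{"x":1,"y":0,"z":115,"rx":0,"ry":0,"rz":0,"fingers":1}], force=20)

```text
time_s: 20.02
tool_pos: [0.6034, 0.2271, 0.0526]
tool_rot: [180.0, -0.0, 100.0]
force: [0.8, -0.1, 0.2]
grip_width: 0.0304
grasp_force: 20.0
```

```bash
python3 -c "
from h import *
go(466,-278.3,56.5,68)"
```

```text
t 20.025 shift [-473.7 -223.3   -4. ] turn [ 0.    -0.     0.559] grip 0.03043698375215432 19.99571005915641
```

Call:
drive_tool(moves=[{"x":0,"y":0,"z":-20,"rx":0,"ry":0,"rz":0,"fingers":1},{"x":0,"y":0,"z":-60,"rx":0,"ry":0,"rz":0,"fingers":1},{"x":-20,"y":-9,"z":-105,"rx":0,"ry":0,"rz":0,"fingers":1},{"x":-57,"y":-27,"z":-115,"rx":0,"ry":0,"rz":0.06,"fingers":1},{"x":-104,"y":-49,"z":-115,"rx":0,"ry":0,"rz":0.12,"fingers":1},{"x":-151,"y":-71,"z":-115,"rx":0,"ry":0,"rz":0.18,"fingers":1},{"x":-198,"y":-93,"z":-115,"rx":0,"ry":0,"rz":0.24,"fingers":1},{"x":-245,"y":-115,"z":-115,"rx":0,"ry":0,"rz":0.3,"fingers":1},{"x":-292,"y":-137,"z":-115,"rx":0,"ry":0,"rz":0.36,"fingers":1},{"x":-339,"y":-160,"z":-115,"rx":0,"ry":0,"rz":0.42,"fingers":1},{"x":-386,"y":-182,"z":-115,"rx":0,"ry":0,"rz":0.48,"fingers":1},{"x":-430,"y":-203,"z":-115,"rx":0,"ry":0,"rz":0.53,"fingers":1},{"x":-460,"y":-217,"z":-110,"rx":0,"ry":0,"rz":0.559,"fingers":1},{"x":-473,"y":-223,"z":-90,"rx":0,"ry":0,"rz":0.559,"fingers":1},{"x":-473.5,"y":-223.5,"z":-60,"rx":0,"ry":0,"rz":0.559,"fingers":1},{"x":-473.5,"y":-223.5,"z":-30,"rx":0,"ry":0,"rz":0.559,"fingers":1},{"x":-473.5,"y":-223.5,"z":-15,"rx":0,"ry":0,"rz":0.559,"fingers":1},{"x":-473.5,"y":-223.5,"z":-9,"rx":0,"ry":0,"rz":0.559,"fingers":1},{"x":-473.5,"y":-223.5,"z":-6,"rx":0,"ry":0,"rz":0.559,"fingers":1},{"x":-473.5,"y":-223.5,"z":-5,"rx":0,"ry":0,"rz":0.559,"fingers":1}])

```text
time_s: 22.52
tool_pos: [0.4663, -0.2784, 0.0583]
tool_rot: [179.9, -0.0, 68.0]
force: [-0.1, 0.3, -0.7]
grip_width: 0.0303
grasp_force: 20.0
```

```bash
python3 - <<'E'
from h import *
from cell import vision
go(466,-278.3,56.5,68)
d=vision.read_camera("scene"); im=cv2.convertScaleAbs(d["image"][:,:,::-1],alpha=1.6); x,y=proj(d,[.466,-.278,.05]).astype(int)
cv2.imwrite("pics/p4.png",cv2.resize(im[y-60:y+60,x-60:x+60],(480,480)))
E
```

```text
t 22.525 shift [-0.  -0.3  1.8] turn [ 0.001 -0.     0.   ] grip 0.030324308170856618 19.996422147014528
```

View pics/p4.png

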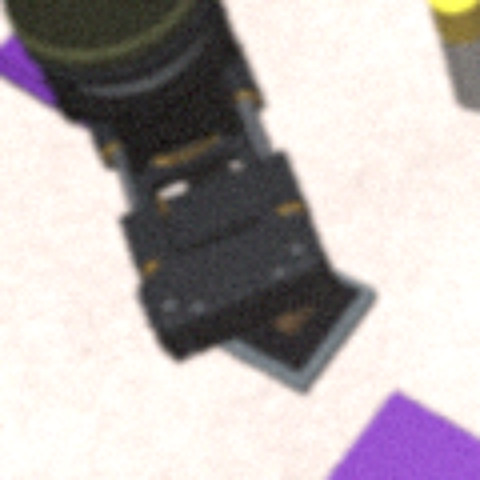

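The gripper hides most of the oblong stamp, but the visible end sits well on its pad. I'll release, rise and back off sideways to look from the top.

Call:
drive_tool(moves=[{"x":0,"y":0,"z":1,"rx":0,"ry":0,"rz":0,"fingers":1},{"x":0,"y":0,"z":2,"rx":0,"ry":0,"rz":0,"fingers":1},{"x":0,"y":0,"z":2,"rx":0,"ry":0,"rz":0,"fingers":0.25},{"x":0,"y":0,"z":2,"rx":0,"ry":0,"rz":0,"fingers":-0.2},{"x":0,"y":0,"z":2,"rx":0,"ry":0,"rz":0,"fingers":-1},{"x":0,"y":0,"z":2,"rx":0,"ry":0,"rz":0,"fingers":-1},{"x":0,"y":0,"z":2,"rx":0,"ry":0,"rz":0,"fingers":-1},{"x":0,"y":0,"z":-50,"rx":0,"ry":0,"rz":0,"fingers":-1},{"x":0,"y":0,"z":-110,"rx":0,"ry":0,"rz":0,"fingers":-1},{"x":0,"y":0,"z":-150,"rx":0,"ry":0,"rz":0,"fingers":-1},{"x":-200,"y":0,"z":-160,"rx":0,"ry":0,"rz":0,"fingers":-1},{"x":-200,"y":0,"z":-160,"rx":0,"ry":0,"rz":0,"fingers":-1},{"x":-200,"y":0,"z":-160,"rx":0,"ry":0,"rz":0,"fingers":-1},{"x":-200,"y":0,"z":-160,"rx":0,"ry":0,"rz":0,"fingers":-1},{"x":-200,"y":0,"z":-160,"rx":0,"ry":0,"rz":0,"fingers":-1},{"x":-200,"y":0,"z":-160,"rx":0,"ry":0,"rz":0,"fingers":-1}])

```text
time_s: 24.58
tool_pos: [0.3924, -0.4616, 0.2171]
tool_rot: [-180.0, -0.1, 68.2]
force: [0.4, 0.8, 0.5]
grip_width: 0.087
grasp_force: 0.0
```

```bash
python3 - <<'E'
from m import *
meas("top",dict(R=(295,238),S=(378,180),O=(460,252)))
d=vision.read_camera("top");cv2.imwrite("pics/end.png",cv2.resize(cv2.convertScaleAbs(d["image"][120:320,140:540,::-1],alpha=1.6),(800,400)))
E
```

```text
top R pad [472.6  80.   83.8  81.1   4.3] [472.1  79.5  85. ]
   plate [473.1  80.7  49.4  47.5 -86. ] [472.7  81.1  50.7] 236
   knob px 292.7 234.1 8.3 at z=.07 [472.2  80.4]
top S pad [ 6.176e+02 -9.480e+01  8.200e+01  7.960e+01  3.000e-01] [617.9 -94.1 110.4]
   plate [619.2 -94.2  48.2  45.9   2.6] [617.9 -94.9  62.3] 243
   knob px 380.0 172.5 9.0 at z=.07 [616.9 -94. ]
top O pad [ 466.5 -280.   109.    67.    12. ] [ 465.6 -277.4  121. ]
   plate [ 465.6 -277.5   75.    31.    11.8] [ 465.1 -275.9   79.2] 326
   knob px 464.5 249.5 9.2 at z=.07 [ 465.2 -275.5]
```

View pics/end.png

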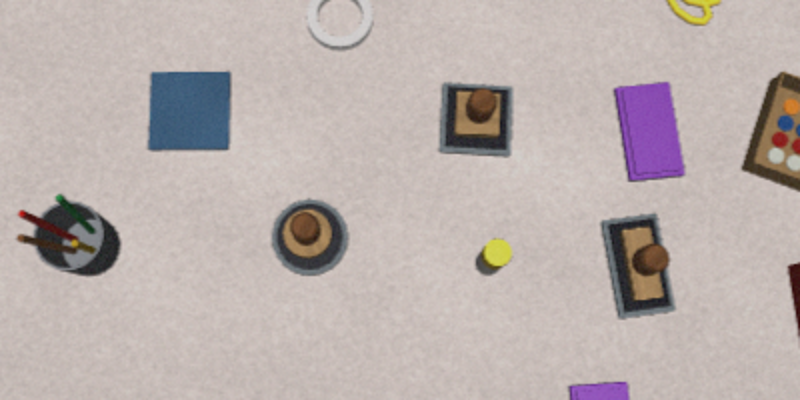

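All three stamps stand upright and central on their own pads, within about 3 mm and 3° by measurement. In the crop they are at (310,237), (477,118) and (638,265), with the tile empty, so I'm handing in.

```bash
python3 -c "
from cell import workorder
print(workorder.sign_off())"
```

```text
the job is handed in; nothing more can be done
None
```

The job is handed in at about 25 s of 93 s: by the last top-camera measurement all three stamps stood released on their own pads, within about 3 mm and 3°, after parking the oblong one on the tile; the sign-off returned no verdict.

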